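# Fill the pin pot beside the moulder

## Task

The round pot is packed with a ring of short brass bushes, but two places on opposite sides of the ring are still empty. Stand the two plain long steel pins upright in it, one in each empty place, down on the bottom of the pot; lower them in, do not let them drop.

Things in the scene. Friction and masses are not known exactly. Their poses are not given: they have to be found in the camera images.
- pin_a_center (a point): A plain long steel pin: straight smooth cylinder, 28 mm in diameter, 110 mm tall, foot bevelled, 0.4 to 0.6 kg, standing upright on the work surface. This point: its centre, 55 mm above its foot; z up along it; yaw means nothing. Gripped 70 to 85 mm above the foot, the fingers stay clear of all in the pot. Other parts stand about 90 mm or more off, centre to centre; none is taller.
- pin_b_center (a point): The second long pin, the same as pin_a and interchangeable: 28 mm in diameter, 110 mm tall; this point is its centre, 55 mm above its foot. Not wanted, standing among the two pins: a thicker shorter pin (46 mm by 70 mm), a stepped shaft (18 mm on a 44 mm wide foot, 88 mm tall) and a black wheel lying flat (64 mm wide, 26 mm high).
- pot: Fixed round beige pot on a dark square foot plate 124 mm wide, 5 mm thick; inside 98 mm wide, wall 4 mm, rim 41 mm and inner floor 6 mm above the work surface. Origin: on its axis at the work surface, z up. Five loose brass bushes (28 mm wide, 35 mm tall, level with the rim) stand in its middle and in a ring of six places. The two empty places are on its x axis, 32 mm to +x and to -x, each about 35 mm wide.
Mind the look-alikes: they are no part of the job. What is shaped like the part that bears pin_a_center but orange or red is not meant.

How it is judged (in metres and radians):
At the end, for the whole second after the job is handed in: Each empty place holds one long pin (either way round): its centre is within the pot, more than 16 mm from the pot's axis towards that side and less than 16 mm to either side of the line through the two places; its foot is within 5 mm of the pot's floor, it is upright within 10 degrees and at rest (horizontal distance between each of pin_a_center, pin_b_center and pot below 0.048 m and y of pin_a_center in the frame of pot between -0.016 and 0.016 m and z of each of pin_a_center, pin_b_center in the frame of pot below 0.066 m and angle between each of pin_a_center, pin_b_center's own z axis and vertical below 0.175 rad and linear speed of each of pin_a, pin_b below 0.03 m/s and y of pin_b_center in the frame of pot between -0.016 and 0.016 m and ((x of pin_a_center in the frame of pot above 0.016 m and x of pin_b_center in the frame of pot below -0.016 m) or (x of pin_a_center in the frame of pot below -0.016 m and x of pin_b_center in the frame of pot above 0.016 m))); the robot touches nothing.
It fails at once if a long pin is dropped into the pot (it moves faster than 0.7 m/s over the pot with its foot less than 60 mm above the work surface) ((horizontal distance between pin_a_center and pot below 0.05 m and height (world z) of pin_a_center below 0.115 m and linear speed of pin_a above 0.7 m/s) or (horizontal distance between pin_b_center and pot below 0.05 m and height (world z) of pin_b_center below 0.115 m and linear speed of pin_b above 0.7 m/s)).
It also fails if it takes over 59 s, if anything falls off the work surface, if the arm or the gripper's body presses on something with over 40 N, if the wrist force passes 120 N, or if a joint passes its speed limit or range.

## Robot

A 6-joint arm with a two-finger parallel gripper is mounted at the origin on the work surface. World frame = base frame: x ahead of the robot, y to its left, z up, the work surface at z = 0. Lengths are in mm, angles in rad, forces in N, time in s.
With the tool pointing down it reaches from about 300 to 875 mm from the base axis. Payload 4.2 kg.
Tool frame: the origin (TCP) lies at the very end of the fingers, on their centre line; the grasp point (between the pads) lies 19 mm behind it; z points along the fingers, y is the direction in which the jaws open and shut (so a half turn about z gives the same grasp; the last joint's range is limited). The gripper opens to 85 mm and grips with 20 to 120 N. Pads are 22 mm wide; open, the fingers measure 114 mm over their backs; the gripper's body (76 mm by 85 mm) begins 54 mm behind the grasp point. The pads swing forward as they close: fully open they stand 13 mm farther back than shut.
Start: joints at [1.257, 0.32, 1.565, -0, 1.257, -0.02], TCP at [166.517, 550.376, 231.338] pointing down, gripper open.
Joint ranges: [-3.11, 3.11], [-0.84, 2.01], [0.21, 2.61], [-1.34, 4.49], [0.05, 2.63], [-2.56, 2.56]. Speed limits (rad/s): [2.57, 2.57, 3.14, 3.14, 3.14, 3.14].

## Interface

Orientations are given as a unit quaternion [w, x, y, z].
In Python, from rig import robot gives the robot as it stands.
- The arm moves only by the tool arm_command, never from a script. Its argument "deltas" is a list that holds one entry, the list of rows, each a list of 5 numbers: the shift along the world's x, y, z in m, then the turn about the world's z in rad, then the opening, from 0 (shut) to 1 (fully open). In form: [[[x, y, z, twist, fingers], ...]]. A call has exactly 5 rows; each row is the pose to reach, as a shift and turn from the pose measured when the call began; what a row does not reach only later rows make up. A row lasts 1/12 s, in which the tool goes at most 41.7 mm and 7.16 degrees, less where a joint would pass 70% of its speed; a pose out of reach is approached as far as the arm can. A call with a gripper value outside its range is refused whole. The fingers move at their own pace and stop on an object; "newtons" is the grip in N (left out, the last holds). Time passes only in rows, so rows that repeat a pose let the fingers close, or fill a call up. It gives the time, the measured TCP pose, the force and the opening at its end, in the units of the state.
- robot.observe(): the state, without advancing time (a new reading comes with each control period).
- robot.capture(name): name is "scene" or "top" or "wrist"; returns a dict with "color" (384x512x3 uint8, red, green, blue), "camera_matrix" (3x3 intrinsics, pixels), "R" (3x3) and "t" (3): a world point X has camera coordinates R X + t. Camera axes: x right, y down, z forward; pixel columns grow to the right and rows downward; lengths in mm; the calibration is good to about 2 mm. The wrist camera is an equidistant fisheye: a pixel r from the principal point sees the ray r / f radians off the axis. A picture is of the moment at which its call begins. There is no depth.
- robot.job_done(): hands the job in, once; it reports no verdict.
Trained networks look in the newest picture that a camera, given by its name, has taken for a name from the list of things; names that differ only in an ending like _2 or _b are one class to them, and where a whole thing is asked for, a point or a joint stands for the part that bears it (a point fixed in the world has none). Each returns a list of dicts, best first, with "score" (0 to 1); they miss things now and then, are a little off and sometimes report something else, mostly with a low value. They report only what shows in the picture. A call takes as long as a camera call. They do not tell look-alikes from the thing itself.
- robot.boxes_of(camera, query): "position" ([x, y, z] in mm, in the coordinates of the camera as it stood for that picture, good to about 4 mm: the middle of the surface that is visible of it).
- robot.spot_point(camera, query): "position" ([x, y, z] in mm, in the coordinates of the camera as it stood for that picture, good to about 4 mm: a listed point, or the origin of a listed thing).
The state is a dict: "time": time; "joints": joint angles; "qd": joint speeds; "tau": joint torques, N m; "eef_pos": TCP position; "tool_rot": TCP orientation; "wrist_force": force on the tool from outside, world axes, zero at the start; "torque": the same for the moment, N m; "width": finger opening in mm.
Only numpy, scipy, OpenCV 4.12 (cv2) and the standard library are available. Lean on these libraries where they do the work, as an engineer would, in place of code of your own. Each camera call takes 0.05 s, during which the arm holds its last target.

## Working session

There is one attempt and no reset: what is moved stays moved. The work goes in short steps, Python scripts to look and compute and a tool call to move; the robot and the scene stay as the last step left them, time stands still between calls to the robot, and variables do not carry over. Pictures are saved under pics/ and viewed, and the job is handed in when it is done.

Besides the shell and the picture viewer there is one more tool, called after ">>>" as name(argument=value, ...), one argument or row to a line, values as JSON. arm_command: Moves the arm, as the interface text tells. Its arguments: {"type":"object","properties":{"deltas":{"type":"array","items":{"type":"array","items":{"type":"array","items":{"type":"number"}}}},"newtons":{"type":"number"}},"required":["deltas"]}

```bash
mkdir -p pics; ls; cat > h.py <<'E'
from rig import robot
import numpy as np, cv2
def cap(n,f):
    c=robot.capture(n); cv2.imwrite('pics/'+f,c['color'][:,:,::-1]); return c
def w(c,p): return np.array(c['R']).T@(np.array(p)-np.array(c['t']))
E
python3 - <<'E'
from h import *
for n in ('scene','top'):
    c=cap(n,n+'1.png')
    for f,q in ((robot.spot_point,'pin_a_center'),(robot.spot_point,'pot')):
        for r in f(n,q): print(n,q,round(r['score'],2),w(c,r['position']).round(1))
s=robot.observe(); print(s)
E
```

```text
pics
scene pin_a_center 0.93 [507.4 285.9  54.5]
scene pin_a_center 0.88 [558.9 229.9  55.5]
scene pin_a_center 0.79 [571.3 299.3  57.3]
scene pot 0.8 [ 543.4 -217.7   -0.6]
top pin_a_center 0.66 [560.  298.6  57.6]
top pin_a_center 0.62 [558.1 223.6  53.6]
top pin_a_center 0.48 [508.8 287.6  57.1]
top pot 0.77 [ 554.9 -221.8    1.9]
{'time': 0.3, 'joints': array([ 1.25702016e+00,  3.19881355e-01,  1.56489171e+00, -1.56963781e-05,
        1.25736592e+00, -1.99987319e-02]), 'qd': array([-3.36448006e-05, -2.43948716e-04, -3.67066531e-03,  1.41446422e-03,
        1.29668181e-03, -1.67703832e-04]), 'tau': array([ 7.45132038e-04, -4.14999390e+01, -2.34009612e+01,  1.21768549e-04,
        4.23828751e-03, -1.49228320e-06]), 'eef_pos': array([166.46446678, 550.23688405, 231.02390928]), 'tool_rot': array([-3.80152389e-05,  1.46358667e-01,  9.89231553e-01, -2.70611104e-04]), 'wrist_force': array([ 0.39310886, -0.53010547,  0.09681204]), 'torque': array([ 0.00664512,  0.00454904, -0.02134597]), 'width': 85.62411404698376}
```

View pics/scene1.png

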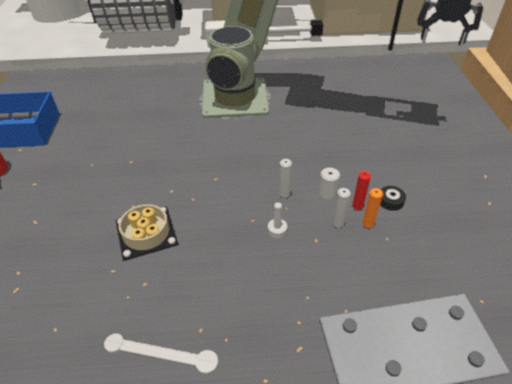

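View pics/top1.png

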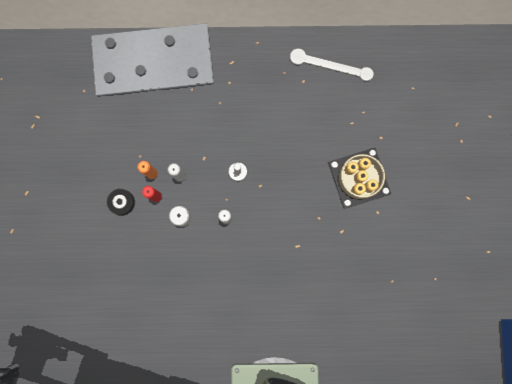

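```bash
cat >> h.py <<'E'
def ray(c,uv,z):
    K=np.array(c['camera_matrix']);R=np.array(c['R']);t=np.array(c['t'])
    d=R.T@np.linalg.inv(K)@np.array([uv[0],uv[1],1.]);o=-R.T@t
    return o+d*(z-o[2])/d[2]
def pix(c,X):
    p=np.array(c['camera_matrix'])@(np.array(c['R'])@np.array(X)+np.array(c['t']));return p[:2]/p[2]
E
python3 - <<'E'
from h import *
c=robot.capture('top');s=robot.capture('scene')
print('top',[ray(c,p,110).round(1) for p in ((224,215),(174,169))])
print('scene',[ray(s,p,110).round(1) for p in ((285.5,162),(343,192))])
print('pot', ray(c,(362,176.5),41).round(1))
import cv2
a=c['color'][:,:,::-1];s_=s['color'][:,:,::-1]
A=cv2.resize(a[140:215,320:400],None,fx=5,fy=5,interpolation=2)
B=cv2.resize(a[145:235,130:250],None,fx=5,fy=5,interpolation=2)
C=cv2.resize(s_[200:260,110:180],None,fx=5,fy=5,interpolation=2)
D=cv2.resize(s_[145:245,265:400],None,fx=5,fy=5,interpolation=2)
cv2.imwrite('pics/A.png',A);cv2.imwrite('pics/B.png',B);cv2.imwrite('pics/C.png',C);cv2.imwrite('pics/D.png',D)
E
```

```text
top [array([453.5, 112.5, 110. ]), array([559.6, 225.8, 110. ])]
scene [array([453.4, 114.2, 110. ]), array([561.2, 227. , 110. ])]
pot [ 548.  -218.3   41. ]
```

View pics/A.png

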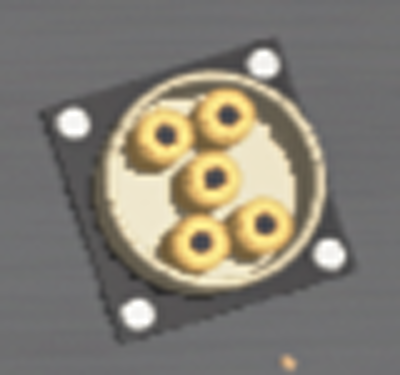

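View pics/B.png

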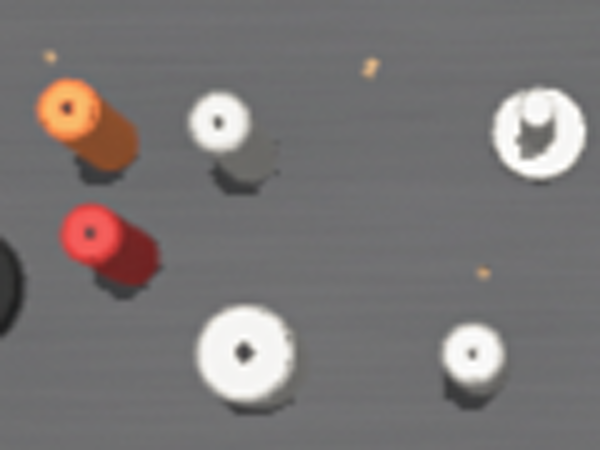

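View pics/D.png

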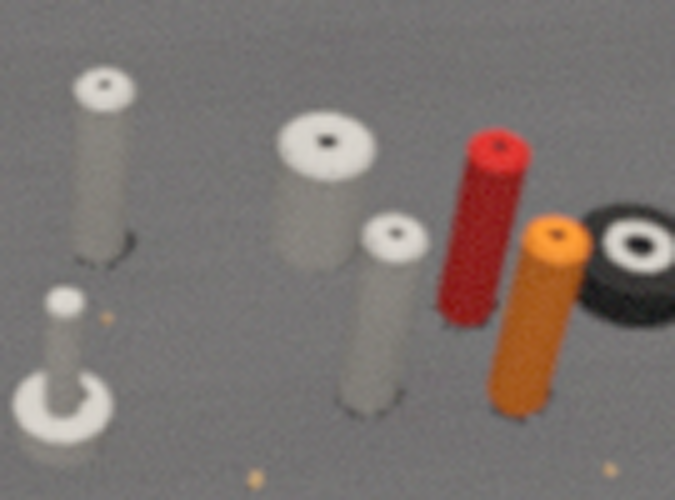

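```bash
python3 - <<'E'
from h import *
c=robot.capture('top');s=robot.capture('scene')
f=lambda a,z:ray(c,(320+(a[0]+.5)/5-.5,140+(a[1]+.5)/5-.5),z)[:2]
B=[f(p,41) for p in ((166,135),(229,116),(214,180),(201,243),(265,225))]
print('bush',np.round(B,1))
print('bolts',np.round([f(p,7) for p in ((73,122),(264,62),(330,254),(137,314))],1), np.mean([f(p,7) for p in ((73,122),(264,62),(330,254),(137,314))],0))
print('rim',f((214,179),41))
g=[f((278,199),41),f((150,161),41)];print(g)
E=lambda p: np.mean(p,0)
r=[B[0],B[1],B[3],B[4]];print('ring mean',E(r))
# same in scene
print([ (pix(s,[*b,41])-[110,200])*5 for b in B+g+[E(r)]])
E
```

```text
bush [[ 572.5 -196.9]
 [ 581.5 -227.8]
 [ 550.2 -219.4]
 [ 519.6 -212. ]
 [ 528.  -243.2]]
bolts [[ 585.3 -158.2]
 [ 614.7 -254.8]
 [ 517.6 -283.7]
 [ 488.7 -186.9]] [ 551.58856307 -220.93950752]
rim [ 550.7118529  -219.39703518]
[array([ 540.61996391, -249.96976473]), array([ 559.84275914, -188.73502966])]
ring mean [ 550.40878577 -219.97579468]
[array([204.22649503, 141.90761389]), array([131.02093015, 161.89758608]), array([159.44077285, 106.91381359]), array([184.12083272,  55.65252259]), array([112.99597414,  73.28478512]), array([93.8902591 , 94.90758083]), array([225.85542816, 119.07832254]), array([158.04913398, 107.30495049])]
```

View pics/C.png

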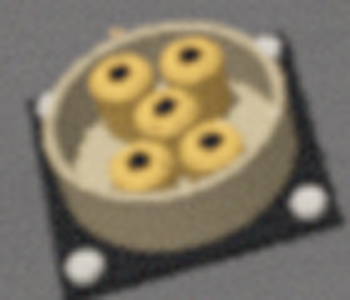

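Pins: (453.5, 113) and (560, 226). Red and orange are decoys. The pot is at about (551, -219), and its gap line runs along (0.29, -0.957), which agrees with the foot plate. I'll turn the jaws perpendicular to that line.

>>> arm_command(
  deltas=[
    [[0.022,-0.033,0,-0.12,1],[0.044,-0.066,0,-0.24,1],[0.066,-0.1,0,-0.36,1],[0.088,-0.133,0,-0.48,1],[0.11,-0.167,0,-0.6,1]],
  ],
  newtons=60,
)

```text
time: 0.92
eef_pos: [277.1, 381.9, 231.4]
tool_rot: [0.0, 0.434, 0.901, 0.0]
wrist_force: [0.2, 0.9, -0.4]
width: 85.4
```

>>> arm_command(
  deltas=[
    [[0.022,-0.033,0,-0.12,1],[0.044,-0.066,0,-0.24,1],[0.066,-0.1,0,-0.36,1],[0.088,-0.133,0,-0.383,1],[0.11,-0.167,0,-0.383,1]],
  ],
)

```text
time: 1.33
eef_pos: [387.8, 213.2, 231.8]
tool_rot: [0.0, 0.598, 0.801, 0.001]
wrist_force: [1.3, 0.6, 0.6]
width: 85.2
```

>>> arm_command(
  deltas=[
    [[0.022,-0.033,0,0,1],[0.044,-0.066,0,0,1],[0.066,-0.1,0,0,1],[0.066,-0.1,0,0,1],[0.066,-0.1,0,0,1]],
  ],
)

```text
time: 1.75
eef_pos: [454.6, 111.6, 231.7]
tool_rot: [0.0, 0.6, 0.8, 0.001]
wrist_force: [-0.6, -0.0, -0.6]
width: 85.7
```

```bash
cat >> h.py <<'E'
def fray(c,uv,z):
    K=np.array(c['camera_matrix']);R=np.array(c['R']);t=np.array(c['t'])
    a=np.array([(uv[0]-K[0,2])/K[0,0],(uv[1]-K[1,2])/K[1,1]]);th=np.hypot(*a)
    d=np.array([*(a/th*np.sin(th)),np.cos(th)]) if th>1e-9 else np.array([0,0,1.])
    d=R.T@d;o=-R.T@t
    return o+d*(z-o[2])/d[2]
def fpix(c,X):
    K=np.array(c['camera_matrix']);p=np.array(c['R'])@np.array(X)+np.array(c['t'])
    r=np.hypot(p[0],p[1]);th=np.arctan2(r,p[2]);return K[:2,2]+np.array([K[0,0],K[1,1]])*th*p[:2]/r
E
python3 - <<'E'
from h import *
c=cap('wrist','w1.png'); np.save('w1.npy',c,allow_pickle=True)
s=robot.observe();print(s['eef_pos'],s['tool_rot'],s['joints'].round(2)); print(fpix(c,[453.5,113.3,110]),fpix(c,[560,226.5,110]),fpix(c,s['eef_pos']))
E
```

```text
[453.80940384 112.79931678 231.64617664] [-2.82427364e-05  5.99080262e-01  8.00688643e-01  7.31934491e-04] [ 0.22  0.15  1.79  0.    1.2  -0.07]
[257.22092579 187.0933855 ] [398.81736067 108.3532736 ] [259.42188956 253.64232036]
```

View pics/w1.png

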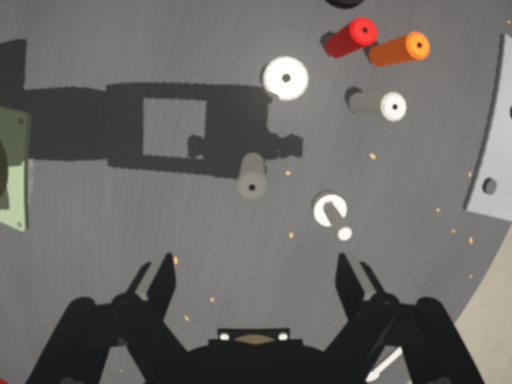

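```bash
python3 - <<'E'
from h import *
c=np.load('w1.npy',allow_pickle=True).item()
print(fray(c,(252,187),110),fray(c,(394,106.5),110),c['camera_matrix'], c['R'],c['t'])
E
```

```text
[448.82474398 112.03281948 110.        ] [554.4754073  226.23581594 110.        ] [[297.31863964   0.         255.13549937]
 [  0.         297.31863964 196.43599879]
 [  0.           0.           1.        ]] [[ 0.95991581  0.28028056  0.00211057]
 [ 0.26446203 -0.90818301  0.3244433 ]
 [ 0.09285193 -0.31088009 -0.94590279]] [-465.37515343  -61.39213996  372.88571897]
```

The wrist camera image shows the same sideways shift of about -4 px at the fingers and at the pins. So that shift is a wrist calibration bias, and the fixed cameras hold. Next I descend.

>>> arm_command(
  deltas=[
    [[0,0,-0.035,0,1],[0,0,-0.07,0,1],[0,0,-0.105,0,1],[0,0,-0.14,0,1],[0,0,-0.155,0,1]],
  ],
)

```text
time: 2.22
eef_pos: [450.1, 113.8, 73.2]
tool_rot: [-0.002, 0.598, 0.801, -0.002]
wrist_force: [-0.0, 0.5, 0.9]
width: 85.6
```

>>> arm_command(
  deltas=[
    [[0,0,-0.015,0,1],[0,0,-0.018,0,0.5],[0,0,-0.018,0,0.3],[0,0,-0.018,0,0.2],[0,0,-0.018,0,0]],
  ],
)

```text
time: 2.63
eef_pos: [451.0, 114.6, 56.4]
tool_rot: [-0.001, 0.598, 0.802, -0.001]
wrist_force: [0.6, 0.4, 0.3]
width: 38.7
```

>>> arm_command(
  deltas=[
    [[0,0,0,0,0],[0,0,0,0,0],[0,0,0,0,0],[0,0,0,0,0],[0,0,0,0,0]],
  ],
)

```text
time: 3.05
eef_pos: [451.6, 114.8, 57.4]
tool_rot: [-0.001, 0.598, 0.802, 0.0]
wrist_force: [-1.5, 0.5, 6.5]
width: 26.7
```

```bash
python3 - <<'E'
from h import *
c=cap('wrist','w2.png')
E
```

```text
(no output)
```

View pics/w2.png

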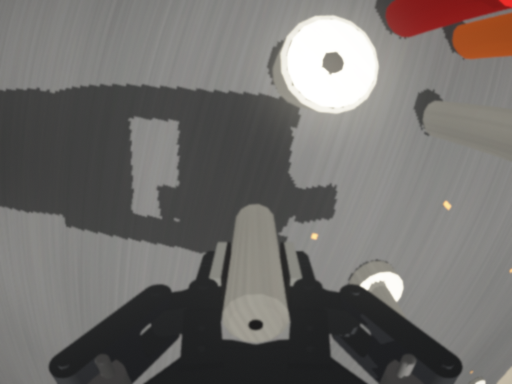

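>>> arm_command(
  deltas=[
    [[0,0,0.02,0,0],[0,0,0.05,0,0],[0,0,0.085,0,0],[0,0,0.12,0,0],[0.005,-0.015,0.135,0,0]],
  ],
)

```text
time: 3.52
eef_pos: [457.6, 101.4, 196.1]
tool_rot: [0.0, 0.597, 0.802, 0.003]
wrist_force: [2.3, 0.0, -4.9]
width: 26.5
```

>>> arm_command(
  deltas=[
    [[0.009,-0.03,0,0,0],[0.019,-0.065,0,0,0],[0.03,-0.1,0,0,0],[0.04,-0.135,0,0,0],[0.05,-0.17,0,0,0]],
  ],
)

```text
time: 3.93
eef_pos: [506.9, -70.3, 195.3]
tool_rot: [-0.001, 0.597, 0.802, 0.002]
wrist_force: [1.3, 0.4, -5.5]
width: 27.0
```

>>> arm_command(
  deltas=[
    [[0.011,-0.036,0,0,0],[0.022,-0.072,0,0,0],[0.033,-0.108,0,0,0],[0.044,-0.144,0,0,0],[0.053,-0.179,0,0,0]],
  ],
)

```text
time: 4.35
eef_pos: [559.5, -251.2, 193.8]
tool_rot: [-0.002, 0.597, 0.802, 0.002]
wrist_force: [0.3, 1.0, -5.0]
width: 26.4
```

>>> arm_command(
  deltas=[
    [[0,0,-0.02,0,0],[0,0,-0.045,0,0],[0,0,-0.07,0,0],[0,0,-0.07,0,0],[0,0,-0.07,0,0]],
  ],
)

```text
time: 4.77
eef_pos: [557.9, -250.7, 121.8]
tool_rot: [-0.004, 0.598, 0.802, 0.002]
wrist_force: [-0.3, 0.3, -4.2]
width: 26.4
```

```bash
python3 - <<'E'
from h import *
s=robot.observe();print(s['eef_pos'],s['tool_rot'])
c=cap('wrist','w3.png'); np.save('w3.npy',c,allow_pickle=True)
d=robot.capture('scene');np.save('s3.npy',d,allow_pickle=True);cv2.imwrite('pics/s3.png',cv2.resize(d['color'][110:270,60:220,::-1],None,fx=3.7,fy=3.7,interpolation=2))
E
```

```text
[ 557.93606979 -250.67065211  121.76999491] [-0.00447341  0.59760949  0.80177329  0.00157116]
```

View pics/w3.png

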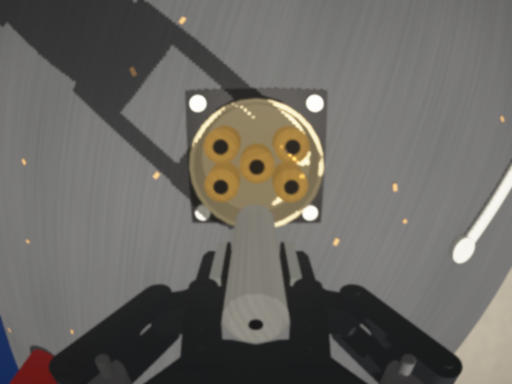

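View pics/s3.png

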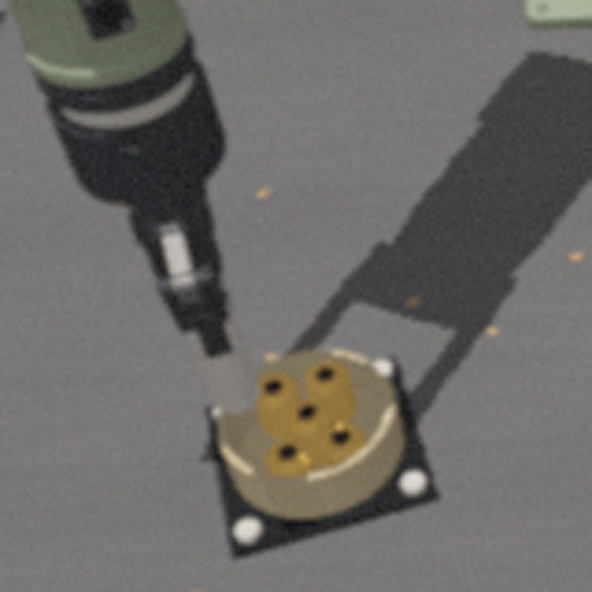

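```bash
python3 - <<'E'
from h import *
c=np.load('w3.npy',allow_pickle=True).item()
im=c['color'][:,:,::-1]
cv2.imwrite('pics/w3z.png',cv2.resize(im[80:230,175:340],None,fx=4.8,fy=4,interpolation=cv2.INTER_CUBIC)[:600,:800])
s=robot.observe()
u=np.array([.29,-.957]);v=np.array([.957,.29]);T=s['eef_pos'][:2]
def uv(p,z): 
    q=fray(c,p,z)[:2]-T; return np.round([q@u,q@v],1)
for n,p,z in [('b',(221,147),41),('b',(293,147),41),('mid',(257,167),41),('b',(221,187),41),('b',(292,187),41),('bolt',(198,103),7),('bolt',(315,103),7),('bolt',(310,213),7),('bolt',(203,213),7),('footfar',(255,205),64.5),('footL',(235,225),64.5),('footR',(275,225),64.5),('top',(256,324),174.5),('rimL',(191,160),41),('rimR',(324,160),41),('rimTop',(257,98),41)]: print(n,uv(p,z))
E
```

```text
b [-48.7 -30.7]
b [-48.5  24.1]
mid [-32.8  -3.4]
b [-16.9 -31.8]
b [-16.7  24.2]
bolt [-82.7 -53.9]
bolt [-82.4  46.9]
bolt [19.  46.6]
bolt [ 18.6 -54.2]
footfar [-10.3  -4.9]
footL [  5.3 -19.7]
footR [5.4 9.7]
top [ 0.4 -4.3]
rimL [-39.  -54.6]
rimR [-38.7  48.8]
rimTop [-85.5  -3.2]
```

View pics/w3z.png

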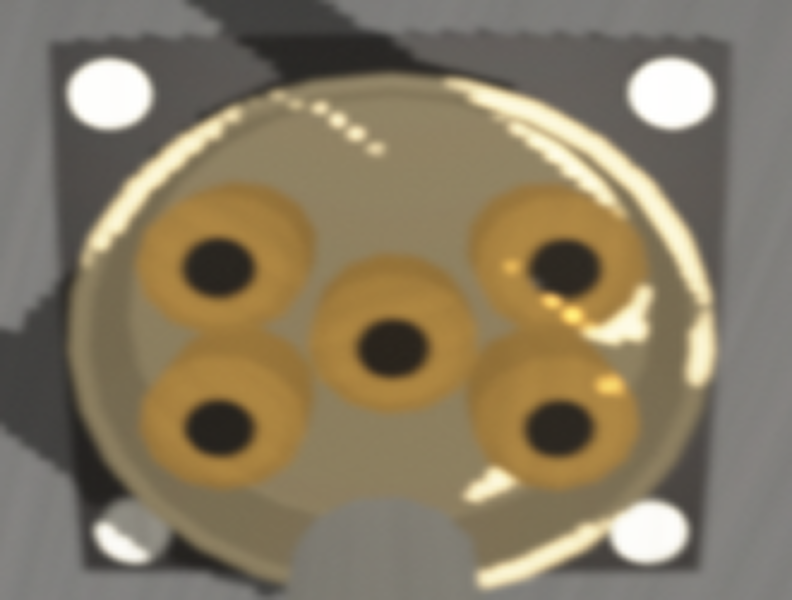

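>>> arm_command(
  deltas=[
    [[0.001,0.001,0,0,0],[0.001,0.001,-0.006,0,0],[0.001,0.001,-0.012,0,0],[0.001,0.001,-0.018,0,0],[0.001,0.001,-0.018,0,0]],
  ],
)

```text
time: 5.28
eef_pos: [560.2, -249.9, 105.4]
tool_rot: [-0.002, 0.597, 0.802, 0.002]
wrist_force: [-1.0, 0.1, -5.7]
width: 26.4
```

```bash
cat > chk.py <<'E'
from h import *
import sys
n=sys.argv[1]
s=robot.observe();print(s['eef_pos'],s['tool_rot'],s['wrist_force'])
c=cap('wrist',n+'.png'); np.save(n+'.npy',c,allow_pickle=True)
im=c['color'][:,:,::-1]
cv2.imwrite('pics/'+n+'z.png',cv2.resize(im[80:280,175:340],None,fx=4.8,fy=3,interpolation=cv2.INTER_CUBIC)[:600,:800])
E
python3 chk.py w4
```

```text
[ 560.24351266 -249.92200265  105.43041579] [-0.00224222  0.59734382  0.80197967  0.00198317] [-1.0477256   0.08991503 -5.68082508]
```

View pics/w4z.png

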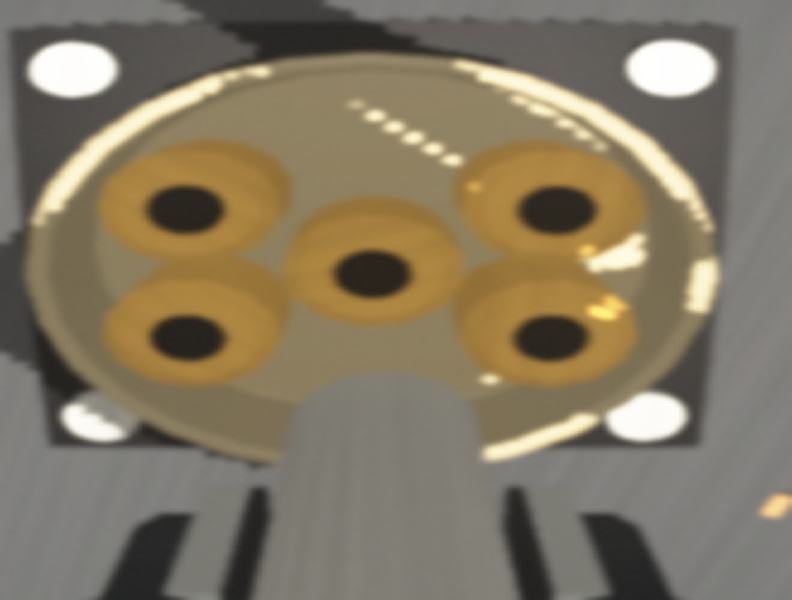

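```bash
cat > rel.py <<'E'
from h import *
u=np.array([.29,-.957]);v=np.array([.957,.29])
def rel(n,pts,T,kx=4.8,ky=3,x0=175,y0=80):
    c=np.load(n+'.npy',allow_pickle=True).item()
    for m,p,z in pts:
        q=fray(c,(x0+(p[0]+.5)/kx-.5,y0+(p[1]+.5)/ky-.5),z)[:2]-T; print(m,np.round([q@u,q@v],1))
E
python3 - <<'E'
from rel import *
rel('w4',[('b',(185,210),41),('b',(557,210),41),('m',(373,274),41),('b',(187,338),41),('b',(551,338),41),('bolt',(73,69),7),('bolt',(671,69),7),('bolt',(646,417),7),('far',(380,372),48),('L',(290,410),48),('R',(474,410),48)],[560.24,-249.92])
E
```

```text
b [-47.8 -32.2]
b [-47.5  22.6]
m [-32.   -4.6]
b [-16.1 -33.2]
b [-15.8  22.5]
bolt [-81.5 -55.2]
bolt [-81.   45.5]
bolt [19.7 45.3]
far [-9.7 -3.6]
L [  0.1 -17.3]
R [ 0.2 10.6]
```

>>> arm_command(
  deltas=[
    [[-0.0015,0.0007,0,0,0],[-0.0015,0.0007,0,0,0],[-0.0015,0.0007,0,0,0],[-0.0015,0.0007,0,0,0],[-0.0015,0.0007,0,0,0]],
  ],
)

```text
time: 5.75
eef_pos: [559.2, -249.5, 106.1]
tool_rot: [-0.002, 0.597, 0.802, 0.002]
wrist_force: [0.1, 0.2, -4.8]
width: 26.4
```

```bash
python3 chk.py w5
```

```text
[ 559.18403226 -249.45525783  106.14749124] [-0.00165146  0.59736316  0.8019664   0.0021035 ] [ 0.12088189  0.18989958 -4.76908708]
```

View pics/w5z.png

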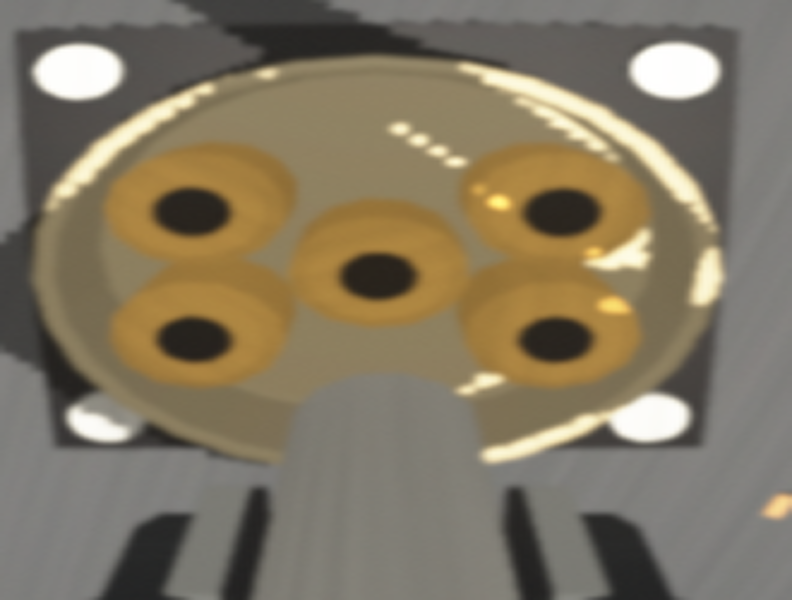

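>>> arm_command(
  deltas=[
    [[-0.001,0.0,0,0,0],[-0.001,0.0,-0.003,0,0],[-0.001,0.0,-0.006,0,0],[-0.001,0.0,-0.009,0,0],[-0.001,0.0,-0.009,0,0]],
  ],
)

```text
time: 6.22
eef_pos: [557.6, -249.2, 96.1]
tool_rot: [-0.003, 0.597, 0.802, 0.002]
wrist_force: [0.2, 0.5, -5.3]
width: 26.4
```

```bash
python3 chk.py w6
```

```text
[ 557.58647129 -249.18994509   96.11592735] [-0.00259842  0.59740198  0.8019354   0.00193409] [ 0.20782705  0.46952121 -5.31291044]
```

View pics/w6z.png

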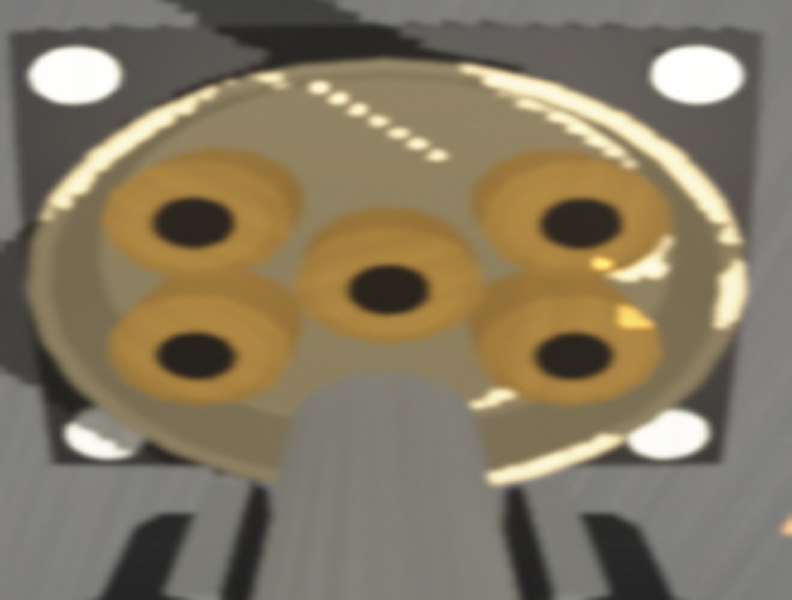

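>>> arm_command(
  deltas=[
    [[0.0005,0.0,-0.004,0,0],[0.0005,0.0,-0.008,0,0],[0.0005,0.0,-0.013,0,0],[0.0005,0.0,-0.018,0,0],[0.0005,0.0,-0.021,0,0]],
  ],
)

```text
time: 6.68
eef_pos: [557.8, -249.1, 74.4]
tool_rot: [-0.003, 0.597, 0.802, 0.002]
wrist_force: [-0.1, 0.2, -6.3]
width: 26.7
```

```bash
python3 chk.py w7
```

```text
[ 557.83820345 -249.06884517   74.40389483] [-0.00305084  0.59740803  0.80192951  0.00184127] [-0.08301425  0.16031374 -6.32862654]
```

View pics/w7z.png

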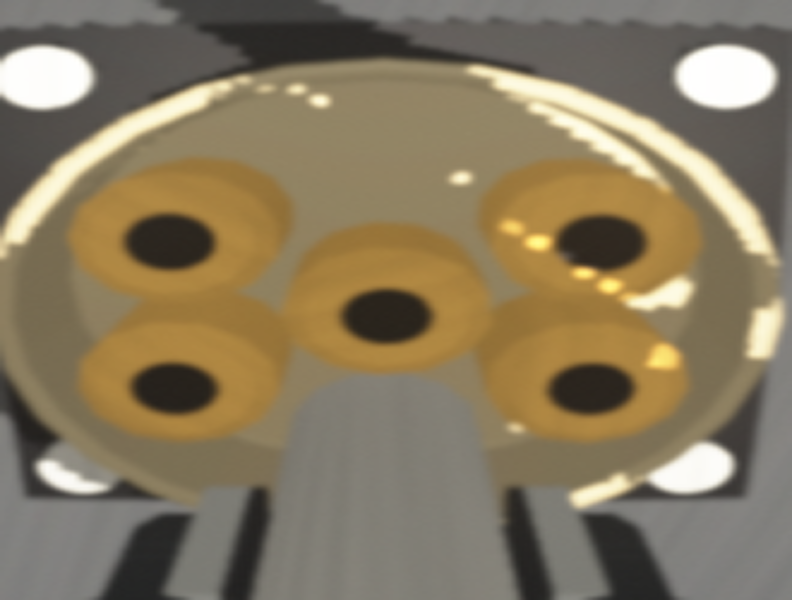

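>>> arm_command(
  deltas=[
    [[0,0,-0.003,0,0],[0,0,-0.005,0,0],[0,0,-0.007,0,0],[0,0,-0.009,0,0],[0,0,-0.009,0,0]],
  ],
)

```text
time: 7.15
eef_pos: [557.4, -248.9, 64.6]
tool_rot: [-0.004, 0.597, 0.802, 0.002]
wrist_force: [-0.4, 0.4, -3.8]
width: 26.8
```

>>> arm_command(
  deltas=[
    [[0,0,-0.001,0,0],[0,0,-0.002,0,0],[0,0,-0.003,0,0],[0,0,-0.004,0,0],[0,0,-0.004,0,0]],
  ],
)

```text
time: 7.57
eef_pos: [557.8, -249.1, 63.5]
tool_rot: [-0.003, 0.597, 0.802, 0.002]
wrist_force: [-3.8, 1.1, 11.1]
width: 26.4
```

>>> arm_command(
  deltas=[
    [[0,0,0.0,0,0.3],[0,0,0,0,0.6],[0,0,0,0,0.9],[0,0,0,0,0.9],[0,0,0,0,0.9]],
  ],
)

```text
time: 7.98
eef_pos: [558.1, -249.2, 63.5]
tool_rot: [-0.002, 0.597, 0.802, 0.002]
wrist_force: [0.4, -0.5, -0.5]
width: 73.8
```

>>> arm_command(
  deltas=[
    [[0,0,0.01,0,0.9],[0,0,0.03,0,0.9],[0,0,0.06,0,1],[0,0,0.1,0,1],[0,0,0.14,0,1]],
  ],
)

```text
time: 8.4
eef_pos: [557.5, -249.0, 205.1]
tool_rot: [-0.003, 0.597, 0.802, 0.002]
wrist_force: [0.4, 0.1, 0.3]
width: 85.3
```

```bash
python3 - <<'E'
from h import *
c=cap('wrist','w8.png'); np.save('w8.npy',c,allow_pickle=True)
s=robot.observe();print(s['eef_pos'])
E
```

```text
[ 561.80958757 -251.01522546  214.96860923]
```

View pics/w8.png

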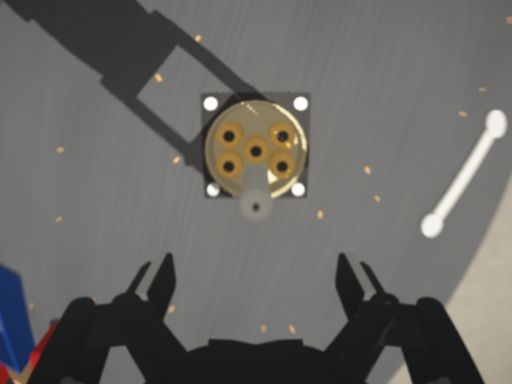

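>>> arm_command(
  deltas=[
    [[0,0.035,0,0,1],[0,0.074,0,0,1],[0,0.114,0,0,1],[0,0.154,0,0,1],[0,0.194,0,0,1]],
  ],
)

```text
time: 8.87
eef_pos: [561.6, -55.4, 215.7]
tool_rot: [0.006, 0.598, 0.802, 0.004]
wrist_force: [0.5, 0.9, 0.4]
width: 85.4
```

>>> arm_command(
  deltas=[
    [[0,0.04,0,0,1],[0,0.08,0,0,1],[0,0.12,0,0,1],[0,0.16,0,0,1],[0,0.2,0,0,1]],
  ],
)

```text
time: 9.28
eef_pos: [561.4, 146.6, 216.5]
tool_rot: [0.006, 0.598, 0.802, 0.004]
wrist_force: [1.3, 0.1, 0.2]
width: 85.4
```

>>> arm_command(
  deltas=[
    [[-0.001,0.04,0,0,1],[-0.001,0.08,0,0,1],[-0.001,0.08,-0.01,0,1],[-0.001,0.08,-0.03,0,1],[-0.001,0.08,-0.05,0,1]],
  ],
)

```text
time: 9.7
eef_pos: [560.8, 227.6, 166.9]
tool_rot: [0.007, 0.597, 0.802, 0.005]
wrist_force: [-0.3, -0.8, 0.4]
width: 85.4
```

```bash
python3 - <<'E'
from h import *
c=cap('wrist','w9.png'); np.save('w9.npy',c,allow_pickle=True)
s=robot.observe();print(s['eef_pos'],fpix(c,[560,226.3,110]))
E
```

```text
[558.14647127 226.06675844 161.93329708] [255.92399633 216.9006623 ]
```

View pics/w9.png

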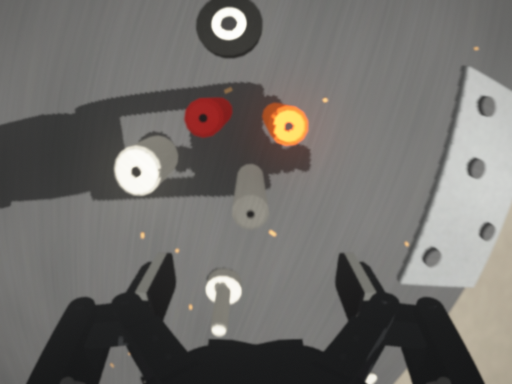

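>>> arm_command(
  deltas=[
    [[0.001,0.001,-0.025,0,1],[0.001,0.001,-0.055,0,1],[0.001,0.001,-0.08,0,1],[0.001,0.001,-0.1,0,1],[0.001,0.001,-0.105,0,1]],
  ],
)

```text
time: 10.17
eef_pos: [557.3, 225.7, 54.2]
tool_rot: [0.003, 0.597, 0.802, -0.001]
wrist_force: [-0.2, -0.1, 0.7]
width: 85.2
```

```bash
python3 - <<'E'
from h import *
c=cap('wrist','w10.png')
s=robot.observe();print(s['eef_pos'],s['wrist_force'])
E
```

```text
[557.85377311 226.0441891   54.85735087] [ 0.20378623 -0.39440349 -0.93217864]
```

View pics/w10.png

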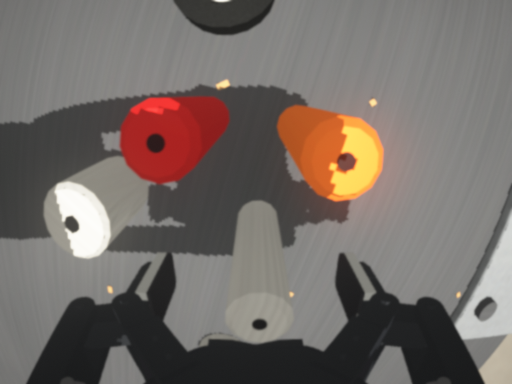

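>>> arm_command(
  deltas=[
    [[0.001,0,0.002,0,0.5],[0.001,0,0.002,0,0.3],[0.001,0,0.002,0,0.2],[0.001,0,0.002,0,0],[0.001,0,0.002,0,0]],
  ],
)

```text
time: 10.63
eef_pos: [559.2, 226.2, 58.2]
tool_rot: [0.004, 0.597, 0.802, -0.0]
wrist_force: [-5.7, -1.7, 12.1]
width: 26.7
```

>>> arm_command(
  deltas=[
    [[0,0,0,0,0],[0,0,0,0,0],[0,0,0,0,0],[0,0,0,0,0],[0,0,0,0,0]],
  ],
)

```text
time: 11.05
eef_pos: [559.0, 226.1, 58.3]
tool_rot: [0.004, 0.597, 0.802, -0.0]
wrist_force: [-0.5, 0.2, 1.1]
width: 26.6
```

>>> arm_command(
  deltas=[
    [[0,0,0.02,0,0],[0,0,0.055,0,0],[0,0,0.09,0,0],[0,0,0.125,0,0],[0,0,0.15,0,0]],
  ],
)

```text
time: 11.47
eef_pos: [559.6, 226.4, 210.8]
tool_rot: [0.004, 0.597, 0.802, 0.001]
wrist_force: [1.4, 0.3, -4.4]
width: 26.5
```

>>> arm_command(
  deltas=[
    [[-0.001,-0.03,0,0,0],[-0.003,-0.068,0,0,0],[-0.005,-0.108,0,0,0],[-0.007,-0.148,0,0,0],[-0.009,-0.188,0,0,0]],
  ],
)

```text
time: 11.88
eef_pos: [549.8, 36.8, 209.9]
tool_rot: [0.004, 0.597, 0.802, 0.0]
wrist_force: [0.8, -0.6, -4.0]
width: 26.6
```

>>> arm_command(
  deltas=[
    [[-0.002,-0.04,0,0,0],[-0.004,-0.08,0,0,0],[-0.006,-0.12,0,0,0],[-0.008,-0.16,0,0,0],[-0.009,-0.19,0,0,0]],
  ],
)

```text
time: 12.3
eef_pos: [539.7, -156.2, 209.1]
tool_rot: [0.004, 0.597, 0.802, -0.0]
wrist_force: [0.8, 0.5, -4.2]
width: 26.8
```

>>> arm_command(
  deltas=[
    [[0,-0.031,0,0,0],[0,-0.031,-0.02,0,0],[0,-0.031,-0.045,0,0],[0,-0.031,-0.07,0,0],[0,-0.031,-0.084,0,0]],
  ],
)

```text
time: 12.72
eef_pos: [537.6, -186.9, 121.4]
tool_rot: [0.001, 0.598, 0.802, -0.001]
wrist_force: [-0.6, -0.0, -5.3]
width: 26.5
```

>>> arm_command(
  deltas=[
    [[0,0,0,0,0],[0,0,0,0,0],[0,0,0,0,0],[0,0,0,0,0],[0,0,0,0,0]],
  ],
)

```text
time: 13.13
eef_pos: [538.5, -187.2, 122.8]
tool_rot: [0.002, 0.598, 0.802, -0.001]
wrist_force: [0.4, -0.0, -4.6]
width: 26.4
```

```bash
python3 - <<'E'
from h import *
c=cap('wrist','w11.png'); np.save('w11.npy',c,allow_pickle=True)
s=robot.observe();print(s['eef_pos'],s['joints'].round(2))
d=robot.capture('scene');np.save('s11.npy',d,allow_pickle=True);cv2.imwrite('pics/s11.png',cv2.resize(d['color'][150:270,80:220,::-1],None,fx=5,fy=5,interpolation=2))
E
```

```text
[ 538.30419893 -187.11783571  122.59231804] [-0.35  0.4   1.74 -0.    1.   -0.64]
```

View pics/w11.png

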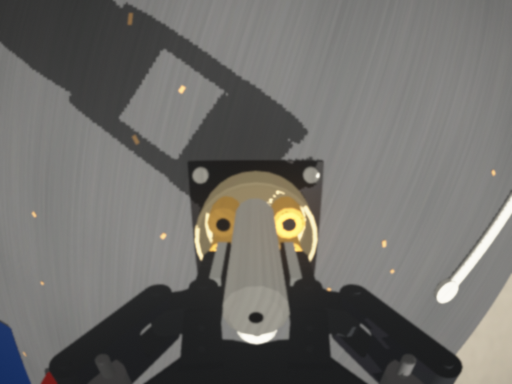

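View pics/s11.png

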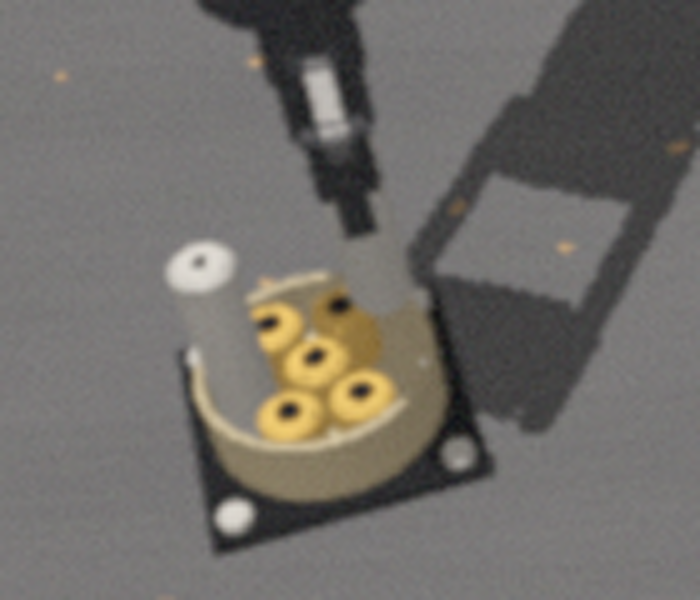

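```bash
cat > chk2.py <<'E'
from h import *
import sys
n=sys.argv[1]
s=robot.observe();print(s['eef_pos'],s['tool_rot'],s['wrist_force'])
c=robot.capture('wrist'); np.save(n+'.npy',c,allow_pickle=True)
im=c['color'][:,:,::-1]
cv2.imwrite('pics/'+n+'z.png',cv2.resize(im[145:295,175:335],None,fx=5,fy=4,interpolation=cv2.INTER_CUBIC))
E
python3 chk2.py w12
```

```text
[ 538.14637119 -187.07744488  122.42039044] [ 0.00185193  0.59779459  0.80164674 -0.00083323] [ 0.15830081  0.19319074 -4.0065374 ]
```

View pics/w12z.png

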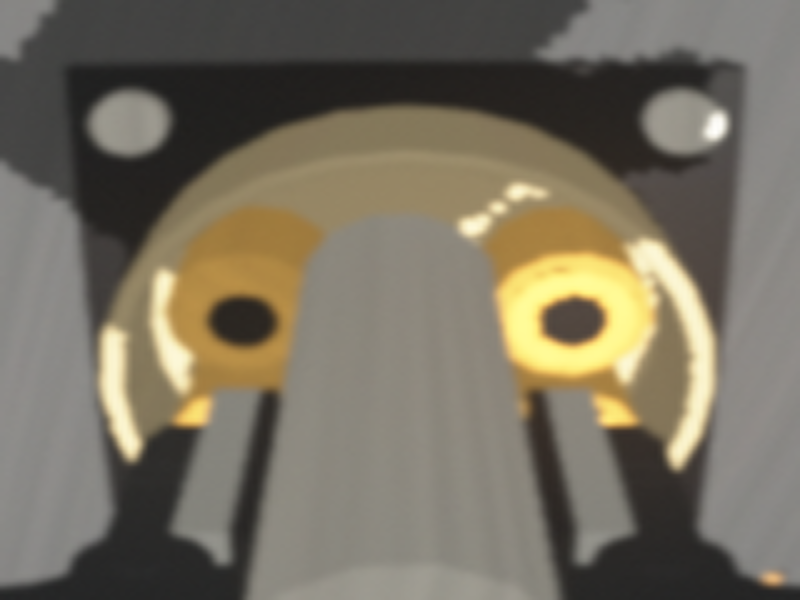

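```bash
python3 - <<'E'
from rel import *
rel('w12',[('b',(243,321),41),('b',(573,320),41),('bolt',(130,123),7),('bolt',(686,122),7),('rimtop',(408,105),41),('far',(400,212),64),('L',(302,270),64),('R',(495,270),64)],[538.15,-187.08],kx=5,ky=4,x0=175,y0=145)
E
```

```text
b [ 18.5 -29.1]
b [18.6 25.5]
bolt [-14.9 -51.8]
bolt [-14.6  48.8]
rimtop [-27.2  -1.7]
far [-13.4  -3. ]
L [ -2.3 -17.3]
R [-2.1 10.8]
```

>>> arm_command(
  deltas=[
    [[0.0022,-0.003,0,0,0],[0.0022,-0.003,-0.006,0,0],[0.0022,-0.003,-0.012,0,0],[0.0022,-0.003,-0.018,0,0],[0.0022,-0.003,-0.018,0,0]],
  ],
)

```text
time: 13.7
eef_pos: [538.9, -189.6, 102.2]
tool_rot: [-0.0, 0.598, 0.802, -0.001]
wrist_force: [-0.0, -1.2, -4.0]
width: 26.3
```

```bash
python3 chk2.py w13
```

```text
[ 538.91807868 -189.570053    102.24131735] [-2.64312746e-04  5.97838677e-01  8.01615138e-01 -1.42017592e-03] [-0.02092894 -1.1741079  -4.00023809]
```

View pics/w13z.png

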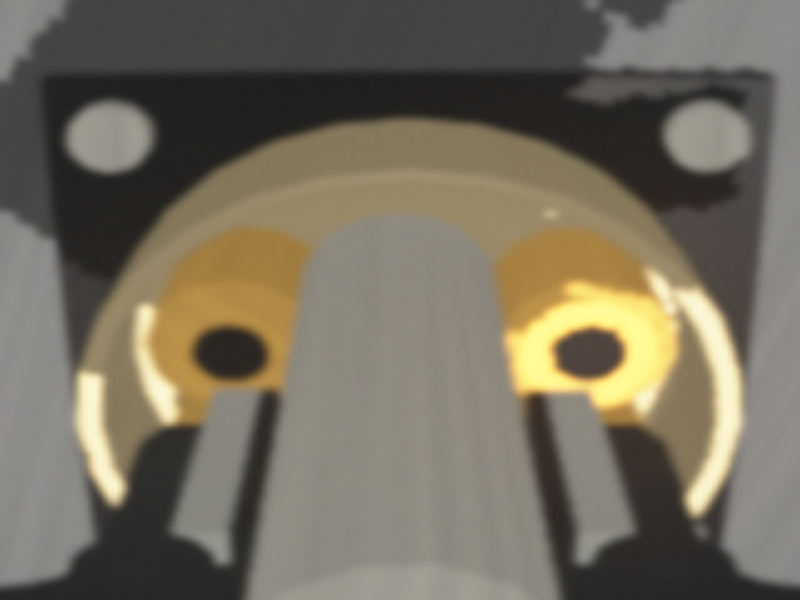

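```bash
python3 - <<'E'
from rel import *
rel('w13',[('b',(230,353),41),('b',(589,352),41),('bolt',(110,136),7),('bolt',(707,136),7),('rimin?',(408,172),41),('far',(400,212),43.5),('L',(303,270),43.5),('R',(494,270),43.5)],[538.9,-189.57],kx=5,ky=4,x0=175,y0=145)
print()
rel('w6',[('b',(196,356),41),('b',(573,356),41),('bolt',(75,75),7),('bolt',(697,75),7),('far',(382,372),38),('L',(287,410),38),('R',(478,410),38)],[557.59,-249.19])
E
```

```text
b [ 15.8 -29.2]
b [15.9 25.5]
bolt [-17.7 -51.9]
bolt [-17.3  48.2]
rimin? [-20.1  -2. ]
far [-13.4  -3.2]
L [ -2.2 -17.4]
R [-2.1 10.5]

b [-14.6 -30.7]
b [-14.4  24.8]
bolt [-80.  -52.9]
bolt [-79.6  47.9]
far [-9.4 -3.4]
L [  0.4 -17.9]
R [ 0.5 11.2]
```

>>> arm_command(
  deltas=[
    [[0.002,-0.001,0,0,0],[0.002,-0.001,0,0,0],[0.002,-0.001,0,0,0],[0.002,-0.001,0,0,0],[0.002,-0.001,0,0,0]],
  ],
)

```text
time: 14.17
eef_pos: [541.4, -190.7, 103.1]
tool_rot: [0.0, 0.598, 0.802, -0.001]
wrist_force: [0.3, 0.9, -3.7]
width: 26.7
```

```bash
python3 chk2.py w14
```

```text
[ 541.37543196 -190.71395401  103.08542856] [ 3.81488268e-04  5.97815174e-01  8.01632933e-01 -1.22961263e-03] [ 0.3007062   0.89457065 -3.69666991]
```

View pics/w14z.png

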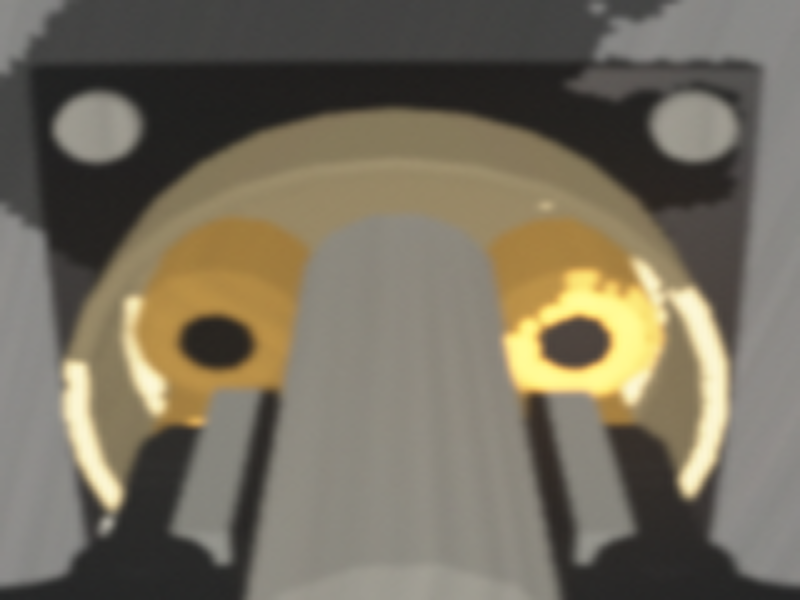

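>>> arm_command(
  deltas=[
    [[0,0.0005,-0.003,0,0],[0,0.0005,-0.006,0,0],[0,0.0005,-0.01,0,0],[0,0.0005,-0.013,0,0],[0,0.0005,-0.013,0,0]],
  ],
)

```text
time: 14.63
eef_pos: [540.7, -190.0, 89.0]
tool_rot: [-0.001, 0.598, 0.802, -0.002]
wrist_force: [-0.5, -0.2, -4.7]
width: 26.4
```

```bash
python3 chk2.py w15
```

```text
[ 540.70131143 -189.97784158   89.02556402] [-5.96510799e-04  5.97814851e-01  8.01632519e-01 -1.53377353e-03] [-0.54290037 -0.23021553 -4.69790892]
```

View pics/w15z.png

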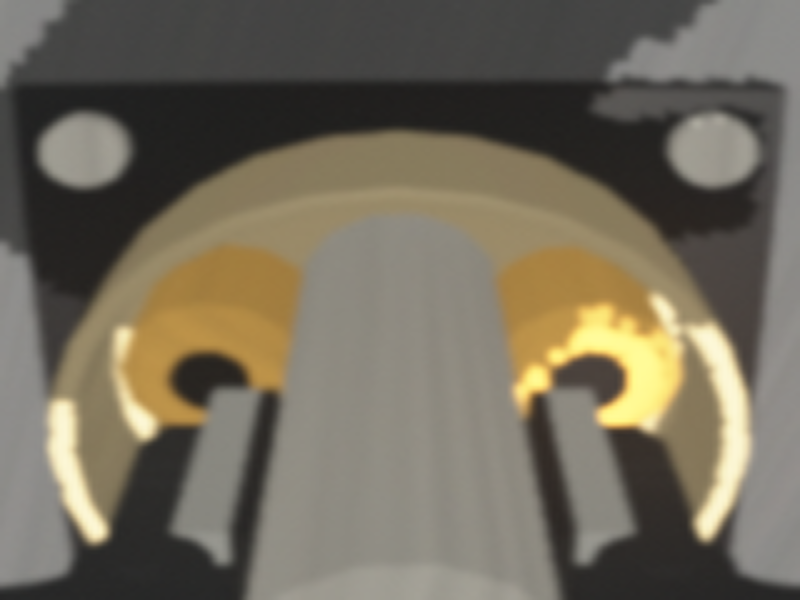

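>>> arm_command(
  deltas=[
    [[0,0,-0.004,0,0],[0,0,-0.008,0,0],[0,0,-0.012,0,0],[0,0,-0.016,0,0],[0,0,-0.018,0,0]],
  ],
)

```text
time: 15.1
eef_pos: [540.6, -189.9, 70.6]
tool_rot: [-0.001, 0.598, 0.802, -0.002]
wrist_force: [1.1, -0.5, -4.8]
width: 26.5
```

>>> arm_command(
  deltas=[
    [[0,0,-0.001,0,0],[0,0,-0.003,0,0],[0,0,-0.005,0,0],[0,0,-0.007,0,0],[0,0,-0.007,0,0]],
  ],
)

```text
time: 15.52
eef_pos: [540.8, -190.0, 64.3]
tool_rot: [-0.001, 0.598, 0.802, -0.002]
wrist_force: [-1.3, 1.1, 1.0]
width: 26.5
```

>>> arm_command(
  deltas=[
    [[0,0,-0.001,0,0],[0,0,-0.002,0,0],[0,0,-0.002,0,0],[0,0,-0.002,0,0],[0,0,-0.002,0,0]],
  ],
)

```text
time: 15.93
eef_pos: [540.9, -190.1, 64.2]
tool_rot: [-0.0, 0.598, 0.802, -0.001]
wrist_force: [-4.2, 0.3, 10.6]
width: 26.7
```

>>> arm_command(
  deltas=[
    [[0,0,0,0,0.3],[0,0,0,0,0.6],[0,0,0,0,0.9],[0,0,0,0,0.9],[0,0,0,0,0.9]],
  ],
)

```text
time: 16.35
eef_pos: [541.1, -190.2, 64.2]
tool_rot: [0.0, 0.598, 0.802, -0.001]
wrist_force: [-0.4, -0.8, -0.1]
width: 73.9
```

>>> arm_command(
  deltas=[
    [[0,0,0.01,0,0.9],[0,0,0.03,0,0.9],[0,0,0.06,0,0.9],[0,0,0.1,0,0.9],[0,0,0.14,0,0.9]],
  ],
)

```text
time: 16.77
eef_pos: [540.6, -190.0, 205.8]
tool_rot: [-0.0, 0.598, 0.802, -0.002]
wrist_force: [1.3, 0.8, 0.4]
width: 77.0
```

>>> arm_command(
  deltas=[
    [[0,0.035,0.01,0,0.9],[0,0.07,0.02,0,0.9],[0,0.1,0.02,0,0.9],[0,0.13,0.02,0,0.9],[0,0.13,0.02,0,0.9]],
  ],
)

```text
time: 17.18
eef_pos: [540.4, -55.6, 227.0]
tool_rot: [-0.001, 0.596, 0.803, -0.0]
wrist_force: [0.4, 0.1, -0.2]
width: 77.0
```

```bash
python3 - <<'E'
from h import *
a=robot.capture('top')
d=robot.capture('scene');robot.capture('wrist')
x=cv2.resize(a['color'][135:215,315:405,::-1],(600,533),interpolation=2)
cv2.imwrite('pics/t16.png',x)
cv2.imwrite('pics/s16.png',cv2.resize(d['color'][150:270,80:220,::-1],None,fx=5,fy=5,interpolation=2))
for n,c in (('top',a),('scene',d)):
    for r in robot.spot_point(n,'pin_a_center'): print(n,round(r['score'],2),w(c,r['position']).round(1))
E
```

```text
top 0.73 [565.7 296.8  57.6]
top 0.61 [505.9 291.4  57.7]
top 0.57 [ 543.4 -189.9   61.2]
scene 0.93 [506.2 288.2  55.8]
scene 0.76 [567.7 298.1  57.8]
scene 0.68 [ 540.4 -185.7   60.8]
```

View pics/t16.png

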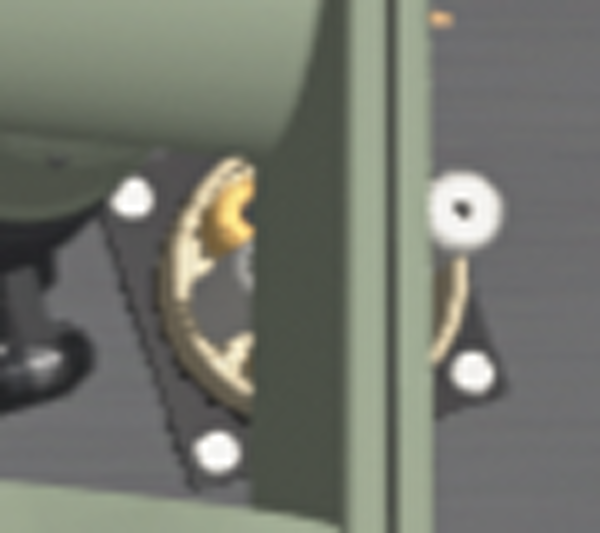

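View pics/s16.png

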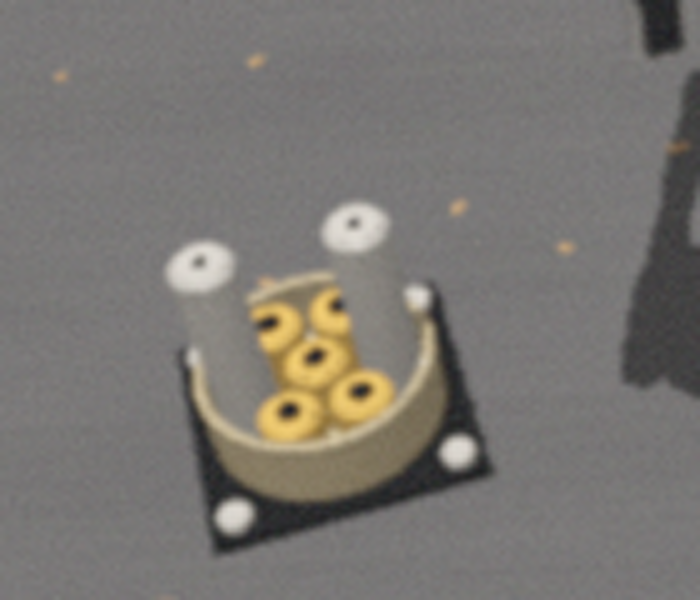

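```bash
python3 - <<'E'
from h import *
d=robot.capture('scene')
for p in ((200,265),(355,228)):
    q=ray(d,(80+p[0]/5,150+p[1]/5),116)[:2]-[550.8,-218.5]; print(q@[.29,-.957],q@[.957,.29])
print(robot.observe()['qd'].round(3)); robot.job_done()
E
```

```text
31.37352607332372 2.036567388487686
-33.53669190554183 4.1601020516231975
[-0.002  0.002  0.002  0.001  0.001  0.001]
the job is handed in; nothing more can be done
```

Both plain steel pins now stand in the two empty places, and I've handed the job in at about 17.5 s of the 59 s allowed. I lowered each pin until it touched the pot floor, with about 15 N of contact, then released it and moved the arm away. I left the red and orange look-alikes alone.

**Position:** My last scene picture shows both pins upright, one on each side of the ring. Measured from the pot's axis, their tops are at about +31 mm and -34 mm along the line of the two places. They are about 2 mm and 4 mm to the side of that line, within the 16 mm allowed.

**Depth:** The gripper height at release puts both feet on the pot floor, at about 6 mm.

**Checks that disagreed or fell short:**
- **Wrist camera:** it read about 4 to 5 mm off the fixed cameras sideways, so I used it only to compare things within the same picture.
- **Top camera:** the arm hid part of the pot in my last top picture, so only the scene camera confirmed both pins.
- **Trained network:** at the end it found only the second pin, along with the red and orange ones. In both cameras it placed that pin's centre at about 61 mm, as expected for a pin on the floor.

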